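# Release the ratchet bottle clamp and put the bottle in its tray

### The job

The amber bottle is held in the ratchet clamp. Lift the sprung pawl off the ratchet wheel by its finger tab and keep it lifted until the moving jaw has backed off all the way to its stop, then let the pawl spring back down onto the wheel. Then take the freed bottle out and stand it upright on the floor of the low tray, without dropping it and without pushing or tipping the bottle that already stands there.

Things in the scene. Friction and masses are not known exactly. Their poses are not given: they have to be found in the camera images.
- clamp: Fixed ratchet bottle clamp on an aluminium plate 90 (x) x 270 (y) x 10 mm. Origin: centre of its underside, z up. Along y: fixed V jaw at -y (top 55 mm above the bench), bottle axis at -75 mm, moving jaw block 66 mm wide (top 51) with sprung rubber pad, pawl posts at +25 (top 86), ratchet wheel 62 mm across at +65 (axle along x, 46 up), driven by the jaw's rack, the pawl over it.
- jaw (a joint): Travel of the moving jaw along the clamp's +y: 0 m = clamped on the bottle, 0.0353 = backed off at its stop. While the pawl is off the wheel a spring (5 to 7 N) drives it back by itself against a damper, about 2 s for the full way. If the pawl drops early it catches the next tooth (one per 6 mm) and the jaw stops there; lift again and it goes on.
- pawl (a joint): Angle of the pawl about its pivot: 0 rad = down, nose in the wheel's teeth; grows as the tab is lifted; the nose is clear of the teeth from about 0.15 rad; end stop at 0.6 rad. A spring pushes it down (2 to 5 N at the tab) and returns it when it is let go.
- pawl_pivot (a point): Pivot of the pawl: a pin along the clamp's x axis, at x = 0, y = +25 mm, 77 mm above the clamp's underside. Axes as the clamp's.
- pawl_tab (a point): Grip point of the pawl's finger tab, an upright dark steel plate 10 (clamp's x) x 22 (y) x 34 mm high at the pawl's free end beyond the wheel: mid-thickness, 13 mm below its top edge, 22 above the underside of the pawl's arm. Pawl down: 88 mm along the clamp's +y from the pivot and 24 mm above it; lifted, it moves on an arc about the pivot. Pinch from above, fingers closing along the clamp's x.
- bottle: The clamped amber glass reagent bottle with white screw cap: round, 50 mm diameter up to 86 mm, cap 31 mm diameter from 86 to 105 mm, 0.1 to 0.22 kg. Origin: centre of its underside; z is its axis, up. It stands on the clamp's plate, 10 mm above the bench; its body shows from 45 mm up above the jaws.
- tray: Low grey plastic tray, fixed, outside 140 (x) x 220 (y) x 22 mm (z), walls and floor 4 mm. Origin: centre of its underside; z up. The other bottle stands somewhere in the -y half; the +y half is free.
- other_bottle: The white reagent bottle with white screw cap already standing in the tray, 50 mm diameter, 100 mm high. Origin: centre of its underside; z is its axis, up. Stays where it is.
Not all that is in view belongs to the job. What is shaped like the bottle but black or purple is not meant.

How it is judged:
By the outcome, as a careful person would: the job done as asked, in the order asked, and still so for the second after the job is handed in, with the robot touching nothing.
It also fails if it takes over 51 s, if anything falls off the work surface, if the arm or the gripper's body presses on something with over 40 N, if the wrist force passes 120 N, or if a joint passes its speed limit or range.

### The arm

A 6-joint arm with a two-finger parallel gripper is mounted at the origin on a cart in front of the work surface, level with it; the furniture and walls round the work are solid. World frame = base frame: x ahead of the robot, y to its left, z up, the work surface at z = 0. Lengths are in m, angles in rad, forces in N, time in s.
With the tool pointing down it reaches from about 0.375 to 0.925 m from the base axis. Payload 5.7 kg.
Tool frame: the origin (TCP) lies on the centre line of the jaws, within the pads' length; the fingertips stand 8 mm ahead of it and the grasp point (between the pads) lies 11 mm behind it; z points along the fingers, y is the line along which they close (so a half turn about z gives the same grasp; the last joint's range is limited). The gripper opens to 88 mm and grips with 3 to 60 N. Pads are 20 mm wide; open, the fingers measure 115 mm over their backs; the gripper's body (75 mm by 178 mm) begins 61 mm behind the grasp point.
Start: joints at [-1.327, 0.359, 1.51, -0, 1.272, -0.115], TCP at [0.211, -0.562, 0.231] pointing down, gripper open.
Joint ranges: [-2.97, 2.97], [-1.01, 2.36], [0.21, 2.38], [-0.96, 4.11], [0.2, 2.71], [-2.98, 2.98]. Speed limits (rad/s): [2.39, 2.39, 3.14, 3.14, 3.14, 3.14].

### API

Orientations are given as a rotation vector (axis times angle).
In Python, from cell import arm gives the robot as it stands. Calls block until the motion is done:
- arm.movep(position, orientation): joint-space move of the TCP to a pose.
- arm.move_straight(position, ori=None, feed=0.15): straight line of the TCP; ori=None keeps the orientation; feed is the mean speed in m/s.
- arm.move_j(angles): joint-space move.
- arm.gripper_to(opening, newtons=None): finger opening in m; newtons is the grip in N (None keeps the last); returns when the fingers have stopped.
- arm.wait(seconds).
- arm.solve_ik(position, orientation): joint angles nearest the present ones, or None.
- arm.observe(): the state.
- arm.grab_frame(name): name is "side" or "top" or "wrist"; returns a dict with "image" (400x640x3 uint8, blue, green, red), "z_map" (400x640 float32, m along the optical axis (not along the pixel's ray), 0 where there is no reading), "mtx" (3x3 intrinsics, pixels), "rvec" (rotation vector, rad) and "tvec" (3), from world to camera coordinates, as OpenCV has them. Camera axes: x right, y down, z forward; pixel columns grow to the right and rows downward; lengths in m; the calibration is good to about 2 mm. A picture is of the moment at which its call begins.
A pose or a line that the arm cannot do raises arm.PlanningError and nothing moves.
- arm.sign_off(): hands the job in; it is judged then, once.
The state is a dict: "time": time; "q": joint angles; "joint_velocities": joint speeds; "tau": joint torques, N m; "eef_pos": TCP position; "tool_rot": TCP orientation; "ft_force": force on the tool from outside, world axes, zero at the start; "moment": the same for the moment, N m; "width": finger opening in m; "grip_force": force on a finger pad.
Only numpy, scipy, OpenCV 4.12 (cv2) and the standard library are available. Lean on these libraries where they do the work, as an engineer would, in place of code of your own. Each camera call takes 0.05 s, during which the arm holds its last target. There are 200 camera calls.

## Working session

There is one attempt and no reset: what is moved stays moved. The work goes in short steps, each a Python script; the robot and the scene stay as the last script left them, time stands still between calls to the robot, and variables do not carry over. Pictures are saved under pics/ and viewed, at most 10 in all, crops included, and the job is handed in when it is done.

```bash
mkdir -p pics; ls; python3 - <<'E'
from cell import arm
import cv2,numpy as np
for n in("side","top"):
    f=arm.grab_frame(n);cv2.imwrite(f"pics/{n}0.png",f["image"]);np.savez(f"{n}0.npz",**f)
    R=cv2.Rodrigues(f["rvec"])[0];print(n,-R.T@np.ravel(f["tvec"]),R[2],f["mtx"][0])
print(arm.observe())
E
```

```text
pics
side [ 0.50321597 -1.20211052  0.67785365] [ 0.00309753  0.89531898 -0.44541478] [487.03945284   0.         324.93796645]
top [0.33632197 0.00976547 1.06035765] [ 0.17259925  0.0050043  -0.98497942] [442.90641153   0.         317.83637785]
{'time': 0.1, 'q': array([-1.32714361e+00,  3.59451219e-01,  1.51129400e+00,  5.63497248e-06,
        1.27249794e+00, -1.15114245e-01]), 'joint_velocities': array([-0.00052452, -0.00298495, -0.00079755,  0.00025806,  0.00123215,
        0.00062945]), 'tau': array([-9.49273044e-05, -5.16357207e+01, -2.71408367e+01,  6.76338980e-02,
        2.76232726e-02, -3.92053119e-05]), 'eef_pos': array([ 0.21051458, -0.56122353,  0.22989427]), 'tool_rot': array([-3.08956173e+00, -5.60235817e-01,  1.57987015e-04]), 'ft_force': array([-0.56088911, -1.02828027,  0.23549448]), 'moment': array([ 0.05327984, -0.01833626, -0.00734551]), 'grip_force': 0.0, 'width': 0.08748340666293206}
```

View pics/side0.png

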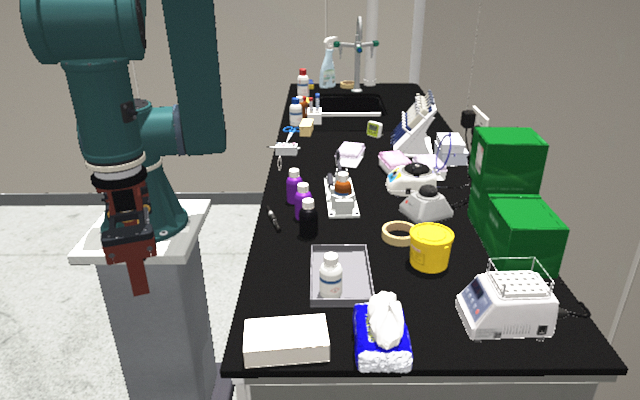

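View pics/top0.png

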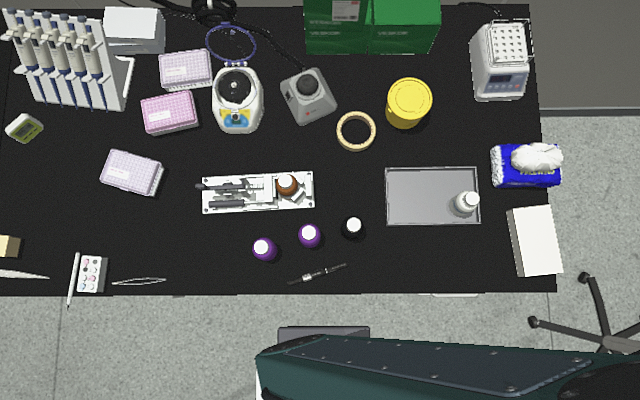

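Side view: the clamp is at (341,195) with the amber bottle at (342,185), and the tray is at (341,275). Top view: the clamp is at (258,192), the amber bottle's white cap at (287,184), the tray at (433,195), and the white bottle at (466,203). Things that could be mistaken for the target are the purple bottles (264,248) and (309,235), the black bottle (353,227), and the white tray bottle (466,203). I choose the one held in the clamp at (287,184).

```bash
cat > h.py <<'E'
import cv2,numpy as np
from scipy.spatial.transform import Rotation as Ro
def cam(f):
    R=cv2.Rodrigues(f["rvec"])[0];return R,-R.T@np.ravel(f["tvec"])
def cloud(f):
    R,c=cam(f);K=f["mtx"];v,u=np.mgrid[:400,:640];z=f["z_map"]
    P=np.stack([(u-K[0,2])/K[0,0]*z,(v-K[1,2])/K[1,1]*z,z],-1)@R+c
    P[z==0]=np.nan;return P
def ray(f,uv,h):
    R,c=cam(f);d=R.T@np.linalg.inv(f["mtx"])@[uv[0],uv[1],1];return c+d*(h-c[2])/d[2]
def proj(f,p): return cv2.projectPoints(np.float64(p).reshape(-1,3),f["rvec"],f["tvec"],f["mtx"],None)[0][:,0]
def down(yaw):  # tool z down, tool y along world angle yaw
    y=np.array([np.cos(yaw),np.sin(yaw),0]);z=np.array([0,0,-1.]);return Ro.from_matrix(np.c_[np.cross(y,z),y,z]).as_rotvec()
E
python3 - <<'E'
from h import *
f=dict(np.load("top0.npz"));P=cloud(f);im=f["image"]
def rect(name,x0,x1,y0,y1,m,h):
    M=np.zeros((400,640),np.uint8);M[y0:y1,x0:x1]=m[y0:y1,x0:x1]
    n,l,s,_=cv2.connectedComponentsWithStats(M);M=(l==1+np.argmax(s[1:,4])).astype(np.uint8)
    v,u=np.nonzero(M);Q=np.array([ray(f,(a,b),h)[:2] for a,b in zip(u,v)])
    print(name,cv2.minAreaRect((Q*1000).astype(np.float32)))
    return M
Z=P[...,2];print("bench z",np.nanmedian(Z[200:280,200:230]))
g=im.min(2)
rect("plate(gray>90)",190,330,160,225,(g>90),0.01)
rect("tray",370,495,155,235,(g>70),0.022)
for n,(u,v) in dict(cap=(287,182),wcap=(470,199)).items():
    hi=P[v-22:v+22,u-22:u+22].reshape(-1,3);hi=hi[hi[:,2]>np.nanmax(hi[:,2])-.012];print(n,len(hi),hi.mean(0),(hi.max(0)+hi.min(0))/2,np.ptp(hi,0))
cv2.imwrite("pics/crop.png",cv2.resize(im[160:225,190:330],None,fx=5.5,fy=5.5,interpolation=cv2.INTER_CUBIC))
E
```

```text
bench z -0.00015673889179312894
plate(gray>90) ((554.6083984375, 168.97640991210938), (92.40652465820312, 286.4594421386719), 3.059229850769043)
tray ((540.8035888671875, -256.96832275390625), (141.64950561523438, 224.40306091308594), 0.4329129755496979)
cap 156 [0.55757827 0.08675096 0.11421304] [0.5577558  0.08724684 0.11307701] [0.03102058 0.02889372 0.01144988]
wcap 168 [ 0.51569089 -0.32214883  0.10277994] [ 0.5162093  -0.32279582  0.10164978] [0.02918285 0.03020168 0.01119339]
```

View pics/crop.png

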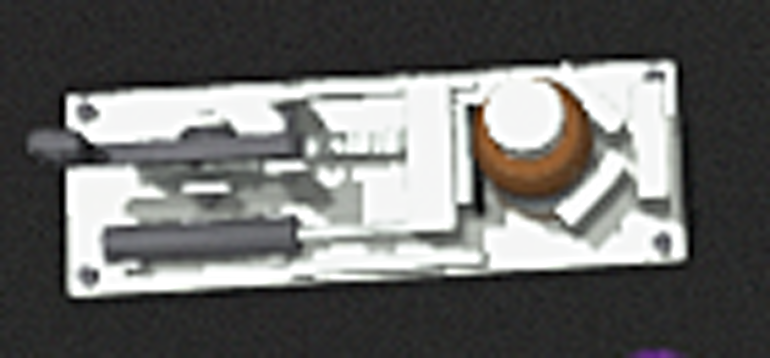

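The crop confirms the choice: an amber body with a white cap at crop (525,130), held between the V jaw on the right and the moving jaw. The pawl bar runs left to the tab at crop (45,143), which is full pixel (198,186). The lower dark bar at (200,240) is the damper.

```bash
python3 - <<'E'
from h import *
from cell import arm
f=dict(np.load("top0.npz"));P=cloud(f)
# plate corners from crop
cr=np.array([[70,92],[676,62],[686,262],[68,297]])/5.5+[190,160]-0.4
W=np.array([ray(f,c,.01)[:2] for c in cr]);print(W)
c=W.mean(0);d=(W[0]+W[3]-W[1]-W[2])/2;th=np.arctan2(-d[0],d[1]);print("centre",c,"len",np.linalg.norm(d),"wid",np.linalg.norm(W[0]+W[1]-W[2]-W[3])/2,"yaw",np.degrees(th))
y=np.array([-np.sin(th),np.cos(th)])
print("bottle pred",c-.075*y,"tab pred",c+.113*y,"tab seen",ray(f,(198.2,185.6),.112),np.nanmax(P[180:192,194:203,2]))
Q=P[178:194,192:206].reshape(-1,3);Q=Q[Q[:,2]>.085];print(len(Q),Q.mean(0),Q.min(0),Q.max(0))
t=c+.113*y
for k in(th,th+np.pi):
    for z in(.19,.09): print(arm.solve_ik([*t,z],down(k)))
E
```

```text
[[0.59459478 0.29631126]
 [0.60558336 0.02739148]
 [0.51549942 0.02358582]
 [0.50255083 0.29381133]]
centre [0.5545571  0.16027497] len 0.2698382054221751 wid 0.09111850591790903 yaw 2.542169279894049
bottle pred [0.5578837  0.08534878] tab pred [0.54954502 0.27316376] tab seen [0.5486952  0.27679245 0.112     ] 0.11704086035840577
71 [0.54683777 0.27351652 0.1072945 ] [0.54247526 0.26316332 0.08598247] [0.55275861 0.28485325 0.11704086]
[0.34879447 0.41560407 1.52747927 0.         1.19850931 0.30442524]
[0.34879447 0.5282893  1.62075186 0.         0.99255149 0.30442524]
[ 3.48794468e-01  4.15604068e-01  1.52747927e+00 -4.44089210e-16
  1.19850931e+00 -2.83716741e+00]
[ 3.48794468e-01  5.28289299e-01  1.62075186e+00 -4.44089210e-16
  9.92551494e-01 -2.83716741e+00]
```

```bash
python3 - <<'E'
from h import *
from cell import arm
th=np.radians(2.7)
arm.movep([.548,.270,.20],down(th))
f=arm.grab_frame("wrist");np.savez("w1.npz",**f);print(arm.observe()["time"],arm.observe()["eef_pos"])
P=cloud(f);im=f["image"].copy()
M=(P[...,2]>.108)&(P[...,2]<.125)&(np.abs(P[...,0]-.548)<.03)&(np.abs(P[...,1]-.274)<.03)
Q=P[M];print(len(Q),Q.mean(0),Q.min(0),Q.max(0));print(cv2.minAreaRect((Q[:,:2]*1000).astype(np.float32)))
u=proj(f,[[.548,.274,.101]])[0];cv2.circle(im,tuple(int(x) for x in u),3,(0,0,255),1);print(u)
cv2.imwrite("pics/w1.png",im)
E
```

```text
3.2917 [0.54838579 0.26931222 0.20004539]
391 [0.54950114 0.27671314 0.11253655] [0.54378755 0.26599377 0.10802079] [0.55520899 0.28708463 0.11568446]
((549.4581909179688, 276.5105895996094), (10.832693099975586, 21.043758392333984), 2.4340152740478516)
[322.97965789 201.78556583]
```

View pics/w1.png

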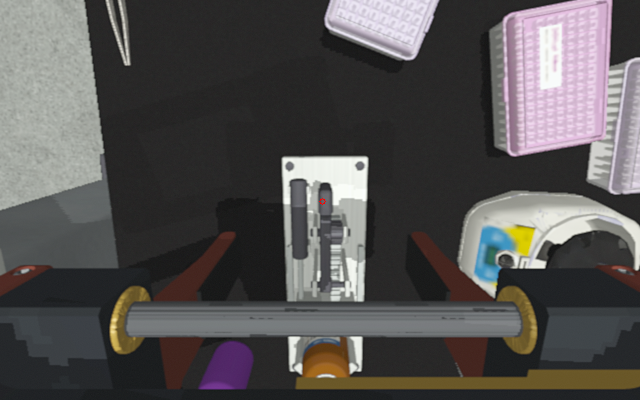

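The wrist view shows the tab at (325,198), and depth gives a 10.8 x 21.0 mm top, as specified, at (0.5494, 0.2755). Next I pinch it and lift along the arc.

```bash
cat > lift.py <<'E'
from h import *
from cell import arm
th=np.radians(2.6);X=np.array([np.cos(th),np.sin(th),0]);Y=np.array([-np.sin(th),np.cos(th),0]);Zv=np.array([0,0,1.])
T0=np.array([.5494,.2752,.101]);piv=T0-.088*Y-.024*Zv
def pose(a):
    r=Ro.from_rotvec(a*X);g=piv+r.apply(T0-piv);R=r*Ro.from_rotvec(down(th))
    return g+R.apply([0,0,.011]),R.as_rotvec()
E
python3 - <<'E'
from lift import *
p,o=pose(0)
arm.gripper_to(.045)
arm.movep(p+[0,0,.04],o);arm.move_straight(p,feed=.06)
arm.gripper_to(0,25);s=arm.observe();print(s["time"],s["width"],s["grip_force"],s["ft_force"])
for a in(.1,.2,.3,.38):
    arm.move_straight(*pose(a),feed=.05);s=arm.observe();print(a,s["time"],s["width"],s["grip_force"],s["ft_force"])
arm.wait(2.0)
f=arm.grab_frame("top");cv2.imwrite("pics/t2.png",cv2.resize(f["image"][150:235,190:330],None,fx=5,fy=5));np.savez("t2.npz",**f)
f=arm.grab_frame("side");cv2.imwrite("pics/s2.png",cv2.resize(f["image"][150:230,290:400],None,fx=6,fy=6));np.savez("s2.npz",**f)
s=arm.observe();print(s["time"],s["width"],s["ft_force"])
import cv2 as c;a=c.imread("pics/t2.png");b=c.imread("pics/s2.png");b=c.resize(b,(700,int(b.shape[0]*700/b.shape[1])));m=np.vstack([a,b]);c.imwrite("pics/m2.png",c.resize(m,None,fx=.6,fy=.6))
E
```

```text
5.9417 0.00988726197045727 24.999951850622892 [ 0.53208958 -0.18928036  0.44987802]
0.1 6.2667 0.010078446632597573 25.000771209597588 [-0.84364312  0.91532347  5.49812419]
0.2 6.5917 0.009769999395331257 24.999721571803093 [ 1.86757354  4.78426961 -0.53242333]
0.3 6.9167 0.010032709919371337 24.99942183494568 [ 2.19981154  6.23556044 -0.56762858]
0.38 7.2083 0.009901766535213217 24.999513365328312 [ 2.27995431  7.20995615 -0.75926856]
9.3083 0.00955900047579294 [ 2.2527436   5.39973658 -0.58193507]
```

View pics/m2.png

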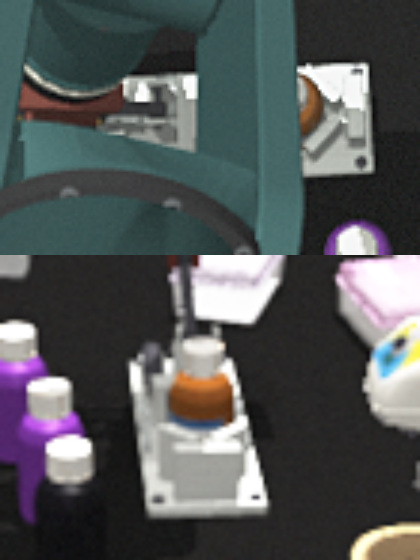

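The arm hides the jaw in both views, so I check with the wrist camera after a further wait.

```bash
python3 - <<'E'
from lift import *
arm.wait(1.0)
f=arm.grab_frame("wrist");cv2.imwrite("pics/w3.png",f["image"]);np.savez("w3.npz",**f)
P=cloud(f);L=(P-np.append((T0-.113*Y)[:2],0))@np.c_[X,Y,Zv]
for lo,hi,n in((.047,.056,"jawtop"),):
    M=(L[...,2]>lo)&(L[...,2]<hi)&(abs(L[...,0])<.035)&(L[...,1]>-.075)&(L[...,1]<.03);Q=L[M];print(n,len(Q),np.percentile(Q,[1,50,99],axis=0) if len(Q) else "")
E
```

```text
jawtop 0
```

View pics/w3.png

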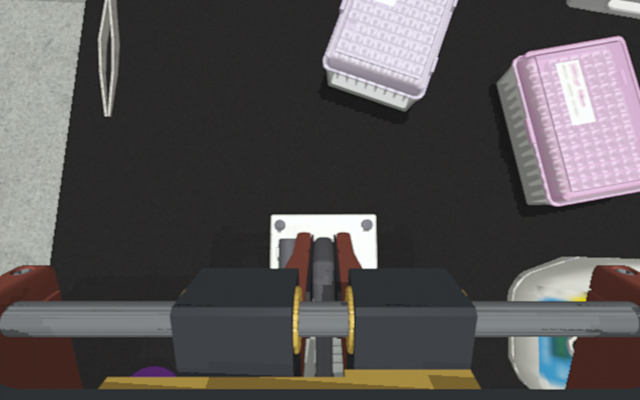

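The wrist view shows the tab held between the fingers at (322,250), but the jaw is out of sight. I can check its travel in the top camera's depth, where part of it shows.

```bash
python3 - <<'E'
from lift import *
for n in("top0","t2","s2","side0"):
    f=dict(np.load(n+".npz"));P=cloud(f);L=(P-np.append((T0-.113*Y)[:2],0))@np.c_[X,Y,Zv]
    M=(L[...,2]>.046)&(L[...,2]<.056)&(abs(L[...,0])<.033)&(L[...,1]>-.07)&(L[...,1]<.06);Q=L[M]
    print(n,len(Q),np.round(np.percentile(Q,[2,25,50,75,98],axis=0),3).tolist() if len(Q) else "")
E
```

```text
top0 330 [[-0.031, -0.05, 0.046], [-0.014, -0.039, 0.049], [-0.002, -0.032, 0.05], [0.015, -0.024, 0.051], [0.03, 0.057, 0.054]]
t2 180 [[-0.025, 0.0, 0.047], [-0.012, 0.004, 0.05], [0.001, 0.008, 0.051], [0.017, 0.013, 0.052], [0.03, 0.056, 0.055]]
s2 31 [[-0.031, -0.018, 0.047], [-0.028, -0.006, 0.049], [-0.022, 0.002, 0.05], [-0.012, 0.008, 0.051], [0.031, 0.053, 0.054]]
side0 23 [[-0.033, -0.042, 0.046], [-0.029, -0.037, 0.048], [-0.024, -0.032, 0.05], [-0.013, 0.013, 0.052], [0.031, 0.058, 0.054]]
```

The jaw has moved about 36 mm, which matches full travel. I'll let the pawl down, retreat, and verify with a clear view over the bottle.

```bash
python3 - <<'E'
from lift import *
for a in(.25,.1,.03): arm.move_straight(*pose(a),feed=.06)
arm.gripper_to(.04)
p,o=pose(0);arm.move_straight(p+[0,0,.08],o,feed=.15)
arm.gripper_to(.086)
b=np.array([.5577,.0865]);arm.movep([b[0]-.10,b[1]-.12,.22],down(th))
s=arm.observe();print(s["time"],s["width"],s["ft_force"])
f=arm.grab_frame("top");np.savez("t4.npz",**f);cv2.imwrite("pics/t4.png",cv2.resize(f["image"][150:235,190:330],None,fx=5,fy=5))
P=cloud(f);L=(P-np.append((T0-.113*Y)[:2],0))@np.c_[X,Y,Zv]
M=(L[...,2]>.046)&(L[...,2]<.056)&(abs(L[...,0])<.033)&(L[...,1]>-.07)&(L[...,1]<.06);Q=L[M];print(np.round(np.percentile(Q,[2,25,50,75,98],axis=0),3).tolist())
M=(L[...,2]>.106)&(abs(L[...,0])<.03)&(abs(L[...,1]-.113)<.025);Q=L[M];print("tab",len(Q),Q.mean(0),Q[:,2].max())
M=(P[...,2]>.100)&(np.hypot(P[...,0]-b[0],P[...,1]-b[1])<.03);Q=P[M];print("cap",len(Q),(Q.min(0)+Q.max(0))/2,Q.mean(0))
E
```

```text
14.7417 0.08570558113188284 [-0.62660304  0.4505539   0.33555871]
[[-0.031, -0.019, 0.047], [-0.014, -0.004, 0.049], [-0.001, 0.003, 0.05], [0.014, 0.01, 0.052], [0.03, 0.058, 0.055]]
tab 50 [-0.00159999  0.11178447  0.11179653] 0.1170700956747649
cap 164 [0.55785736 0.08766122 0.10963894] [0.55668922 0.08706027 0.11370291]
```

View pics/t4.png

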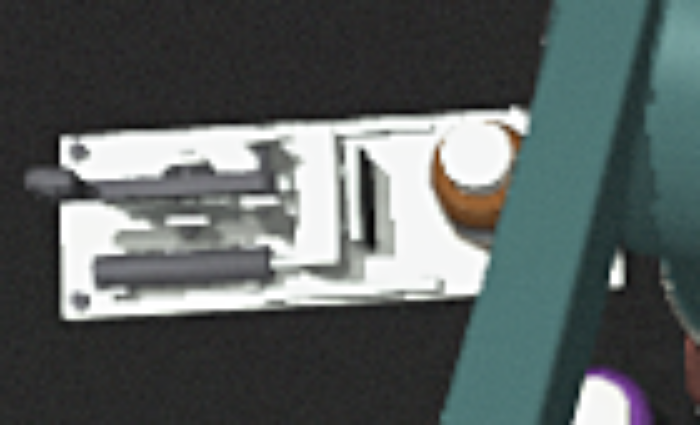

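The jaw is back by 35 mm (median −0.032 → +0.003), with a clear gap to the bottle at (410,200). The pawl is down, with the tab top at 0.117 as before. The bottle still stands at (475,155), world (0.5577, 0.087). Now I take it out.

```bash
python3 - <<'E'
from lift import *
b=np.array([.5577,.0868]);o=down(th)
arm.movep([*b,.18],o);arm.move_straight([*b,.069],feed=.1)
arm.gripper_to(.03,20);s=arm.observe();print(s["time"],s["width"],s["grip_force"],s["ft_force"],s["eef_pos"])
arm.move_straight([*b,.19],feed=.12);s=arm.observe();print(s["time"],s["width"],s["grip_force"],s["ft_force"])
t=[.541,-.200];arm.movep([*t,.16],down(np.radians(0.4)))
s=arm.observe();print(s["time"],s["width"],s["grip_force"],s["ft_force"],s["eef_pos"])
arm.move_straight([*t,.068],feed=.1)
z0=arm.observe()["ft_force"][2]
for z in np.arange(.067,.0595,-.001):
    arm.move_straight([*t,z],feed=.03);s=arm.observe();print(round(z,4),s["time"],s["ft_force"][2]-z0)
    if s["ft_force"][2]-z0>1.5: break
f=arm.grab_frame("side");cv2.imwrite("pics/s5.png",cv2.resize(f["image"][190:330,270:420],None,fx=4,fy=4))
E
```

```text
17.3917 0.04998161401426275 19.98956859111786 [ 2.37911172  1.52395087 -0.14618503] [0.55874627 0.08696941 0.06928473]
18.55 0.049766162445877074 19.988101422786713 [-0.00369372  0.41244076 -2.330555  ]
19.6667 0.04968860740397554 19.988216757774353 [-0.19935689 -0.00980004 -1.25814686] [ 0.54109134 -0.19896805  0.15990009]
0.067 20.9833 0.32929458208225837
0.066 21.2333 0.43826832255962644
0.065 21.4833 0.8279531698337701
0.064 21.7333 0.1543707104000447
0.063 21.9833 4.3956979509440215
```

View pics/s5.png

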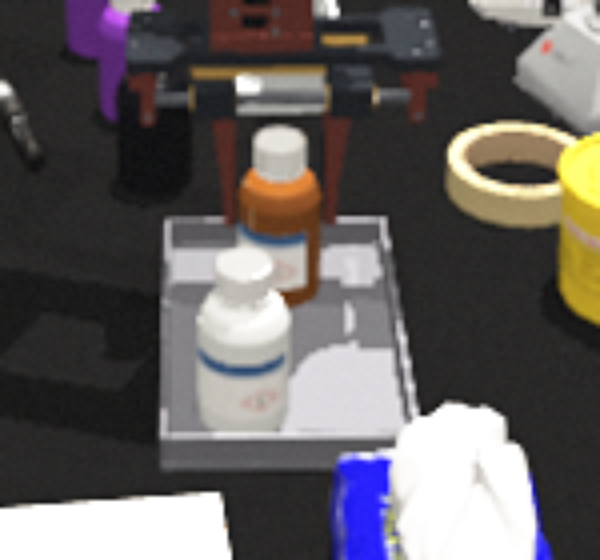

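The amber bottle at (280,215) is upright on the tray floor, with contact at the expected height (6 mm below its pick height). The white bottle at (245,340) is undisturbed. Now I release it and retreat.

```bash
python3 - <<'E'
from lift import *
arm.gripper_to(.086);p=arm.observe()["eef_pos"]
arm.move_straight([p[0],p[1],.20],feed=.12);arm.movep([.40,.0,.26],down(th))
arm.wait(.3)
f=arm.grab_frame("top");P=cloud(f);cv2.imwrite("pics/t6.png",f["image"])
for c in((.541,-.2),(.516,-.3225)):
    Q=P[(P[...,2]>.09)&(np.hypot(P[...,0]-c[0],P[...,1]-c[1])<.035)];print(len(Q),(Q.min(0)+Q.max(0))/2,Q[:,2].max())
print(arm.observe()["time"],arm.observe()["ft_force"])
E
```

```text
173 [ 0.5400873  -0.19808061  0.10182102] 0.11246221978930537
178 [ 0.5158138  -0.32247266  0.09882083] 0.10727680656403571
25.4 [-1.30745399  0.75122381  0.1666106 ]
```

View pics/t6.png

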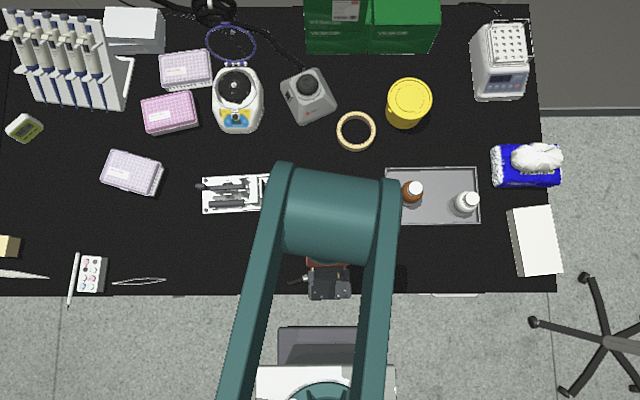

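The amber bottle stands upright in the tray at (413,190), the white bottle is unmoved at (466,203), and the jaw is open with the pawl down at (215,186).

```bash
python3 -c "
from cell import arm
print(arm.sign_off())"
```

```text
the job is handed in; nothing more can be done
None
```

The job is handed in at about 25 s of the 51 s allowed: the jaw is backed off to its stop (35 mm measured), the pawl is down on the wheel, and the amber bottle stands upright in the tray's free half with the white bottle unmoved.

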